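# Shut the food box and stack the lidded tubs on it by their corner feet

## Robot

A 6-joint arm with a two-finger parallel gripper is mounted at the origin on the work surface. World frame = base frame: x ahead of the robot, y to its left, z up, the work surface at z = 0. Lengths are in m, angles in rad, forces in N, time in s.
With the tool pointing down it reaches from about 0.35 to 0.95 m from the base axis. Payload 17.4 kg.
Tool frame: the origin (TCP) lies midway between the tips of the shut fingers; the grasp point (between the pads) lies 19 mm behind it; z points along the fingers, y is the direction in which the jaws open and shut (so a half turn about z gives the same grasp; the last joint's range is limited). The gripper opens to 93 mm and grips with 3 to 60 N. Pads are 15 mm wide; open, the fingers measure 128 mm over their backs; the gripper's body (75 mm by 188 mm) begins 65 mm behind the grasp point.
Start: joints at [-1.295, 0.116, 1.442, -0, 1.584, -0.038], TCP at [0.208, -0.642, 0.219] pointing down, gripper open.
Joint ranges: [-2.83, 2.83], [-0.83, 2.19], [0.07, 2.5], [-1.14, 4.28], [0.01, 3], [-2.97, 2.97]. Speed limits (rad/s): [1.89, 1.89, 2.22, 3.14, 3.14, 3.14].

## Interface

Orientations are given as a 3x3 rotation matrix whose columns are the frame's x, y, z axes.
In Python, from cell import r gives the robot as it stands.
- The arm moves only by the shell command python3 -m handwheel 'ROWS' [FORCE]. ROWS is JSON, a list of rows, each a list of 3 entries, a list of its own where there are three numbers: the shift along the tool's x, y, z as a fraction of full scale, then the turn, a rotation vector about the tool's x, y, z as a fraction of full scale, then the gripper command: -1 is fully open, 1 is shut, values between are in proportion. A call has 1 to 20 rows; each row shifts and turns the commanded pose from where the row before left it, along the tool's axes as they then stand; what a row does not reach is not made up. Full scale, the value 1, is 60 mm for a shift and 10 degrees for a turn. A row lasts 1/8 s, in which the tool goes at most 62.5 mm and 10.7 degrees, less where a joint would pass 70% of its speed; a pose out of reach is approached as far as the arm can. A call with a number of a shift or a turn outside -1 to 1 is refused whole. A call with a gripper value outside its range is refused whole. The fingers move at their own pace and stop on an object; FORCE is the grip in N (left out, the last holds). Time passes only in rows, so rows that do not move let the fingers close. It gives the time, the measured TCP pose, the force and the opening at its end, in the units of the state.
- r.read_state(): the state, without advancing time (a new reading comes with each control period).
- r.camera(name): name is "scene" or "top" or "wrist"; returns (picture, depth): 400x640x3 uint8, red, green, blue; 400x640 float32, m along the optical axis (not along the pixel's ray), 0 where there is no reading.
- r.get_calibration(name): a dict with "intrinsics" (3x3 intrinsics, pixels), "world_to_cam" (4x4, takes a point from world to camera coordinates); the wrist camera has in their place "tool_from_camera" (4x4, takes a point from camera to tool coordinates, whose origin is the TCP and whose axes are the flange's). Camera axes: x right, y down, z forward; pixel columns grow to the right and rows downward; lengths in m; the calibration is good to about 2 mm. A picture is of the moment at which its call begins: read the wrist's pose just before it. get_calibration takes no time and is no camera call.
- r.close_job(): hands the job in, once; it reports no verdict.
The state is a dict: "time": time; "joint_positions": joint angles; "dq": joint speeds; "joint_torque": joint torques, N m; "tcp_pos": TCP position; "tcp_rot": TCP orientation; "ft_force": force on the tool from outside, world axes, zero at the start; "wrist_torque": the same for the moment, N m; "gripper_width": finger opening in m.
Only numpy, scipy, OpenCV 4.12 (cv2) and the standard library are available. Lean on these libraries where they do the work, as an engineer would, in place of code of your own. Each camera call takes 0.05 s, during which the arm holds its last target. There are 200 camera calls.

## Task

Shut the hinged lid of the big food box, then take the deep tub off the sloped drying rack and stand it upright on that lid with its four feet down in the lid's recesses, long sides in line. Then stack the shallow tub on top of the deep one in the same way, and let go of the finished stack. Set the tubs down rather than dropping them, and leave the salsa bowl, spatula, tongs and tortilla warmer where they are.

Things in the scene. Friction and masses are not known exactly. Their poses are not given: they have to be found in the camera images.
- box_lid (a joint): Hinge of the big food box's lid, rad: 0 is shut flat, positive is open (found half open at 0.45 to 0.8, stops at 1.3). The hinge is stiff: the lid stays where it is left and takes about 2 to 4 N, pushed down at its middle, to swing shut; it stops by itself at 0 and does not latch.
- box_seat (a point): Centre of the top face of the food box's grey lid (140 x 100 x 14 mm); moves with the lid. x runs from the free edge (robot side) to the hinge, y along the hinge, z out of the face. The hinge line is 70 mm along +x and 14 mm below this point. Four square recesses, 16 mm wide, 6 mm deep, bevelled, at x +-37, y +-19 mm; flat between them.
- box: Big food box of white plastic, open-topped, fixed to the counter: 140 mm along x, 100 mm along y, walls 70 mm high; with its lid shut its top is 84 mm above the counter. Origin at the centre of the underside, +x towards the hinge side.
- deep_center (a point): Centre (half-way up) of the deep lidded tub: white body, flush grey lid; 100 mm along x, 64 along y (grasp across this), 72 high along z with feet; about 0.2 kg. It stands on the rack, tilted 30 degrees, long axis up the slope, low end by the rack's lip. Seated, this centre is 30 mm above the top face of the lid below. Half a turn about z makes no difference.
- deep_top (a point): Centre of the top face of the deep tub's lid, 36 mm along its z from its centre; lid recesses as on the food box: 16 mm square, 6 mm deep, at x +-37, y +-19 mm. Both tubs have four round tapered feet below, at x +-37, y +-19 mm, 8 mm high, 12 mm across at the root, 8 mm at the tip.
- shallow_center (a point): Centre (half-way up) of the shallow lidded tub: same outline, feet and lid as the deep one, 100 x 64 mm but 48 mm high with feet; about 0.16 kg; level on the counter. x along its length, y across, z up. Seated on the deep tub, this centre is 54 mm above the deep tub's centre.
- rack: Fixed aluminium drying rack: a sloped board 150 x 130 mm that rises at 30 degrees towards its +x (away from the robot), with an 18 mm lip at its low front edge. Origin on the counter under its centre; the board's top is 60 mm above the origin there, about 97 mm at the high end. It can stand on either side of the food box; the shallow tub is then on the other side.
- bowl_center (a point): Empty glass salsa bowl, a bystander: 100 mm across, 50 mm high; point half-way up on its axis.
- spatula_grip (a point): Red spatula lying on the counter, a bystander, 300 mm long; point on its handle.
- tongs: Stainless tongs lying on the counter, a bystander, about 265 x 60 x 20 mm; origin at the middle of the underside, x along the length.
- warmer: Closed round blue tortilla warmer, a bystander, 194 mm across, 74 mm high; origin at the centre of the underside.
Not all that is in view belongs to the job. What is shaped like the part that bears shallow_center but brown is not meant.

How it is judged:
By the outcome, as a careful person would: the job done as asked, in the order asked, and still so for the second after the job is handed in, with the robot touching nothing.
It also fails if it takes over 67 s, if anything falls off the work surface, if the arm or the gripper's body presses on something with over 40 N, if the wrist force passes 120 N, or if a joint passes its speed limit or range.

## Working session

There is one attempt and no reset: what is moved stays moved. The work goes in short steps, Python scripts to look and compute and a shell command to move; the robot and the scene stay as the last step left them, time stands still between calls to the robot, and variables do not carry over. Pictures are saved under pics/ and viewed, about 8 in all and at most 12, crops included, and the job is handed in when it is done.

```bash
mkdir -p pics; ls; python3 - <<'E'
from cell import r
import cv2,numpy as np
s=r.read_state();print(s['time'],s['tcp_pos'],s['tcp_rot'],s['gripper_width'])
for n in('scene','top'):
    p,d=r.camera(n);c=r.get_calibration(n);print(n,c)
    np.savez('pics/%s0.npz'%n,p=p,d=d,K=c['intrinsics'],T=c['world_to_cam'])
    cv2.imwrite('pics/%s0.png'%n,p[:,:,::-1])
print(r.get_calibration('wrist'))
E
```

```text
pics
0.0 [ 0.2082919  -0.64183238  0.21790158] [[ 9.51165163e-01  3.08682255e-01 -3.12682226e-04]
 [ 3.08682408e-01 -9.51164476e-01  1.14430621e-03]
 [ 5.58147964e-05 -1.18494371e-03 -9.99999296e-01]] 0.09282120845864283
scene {'intrinsics': array([[378.42703881,   0.        , 321.93428344],
       [  0.        , 378.42703881, 196.31380333],
       [  0.        ,   0.        ,   1.        ]]), 'world_to_cam': array([[-0.63436403,  0.7729069 ,  0.01404325,  0.38376831],
       [ 0.57918875,  0.48724437, -0.65355437, -0.30192011],
       [-0.51197917, -0.40645769, -0.75674928,  1.57909245],
       [ 0.        ,  0.        ,  0.        ,  1.        ]])}
top {'intrinsics': array([[387.55071127,   0.        , 315.31467276],
       [  0.        , 387.55071127, 187.75533568],
       [  0.        ,   0.        ,   1.        ]]), 'world_to_cam': array([[ 0.02866363, -0.99958527,  0.00277182, -0.00851783],
       [-0.97803096, -0.02861812, -0.20648592,  0.6286577 ],
       [ 0.20647961,  0.00320771, -0.97844565,  1.19750605],
       [ 0.        ,  0.        ,  0.        ,  1.        ]])}
{'intrinsics': array([[314.61803033,   0.        , 318.0509327 ],
       [  0.        , 314.61803033, 195.81126148],
       [  0.        ,   0.        ,   1.        ]]), 'tool_from_camera': array([[-1.35516056e-04, -9.59269374e-01, -2.82492918e-01,
         7.78844752e-02],
       [ 9.99999795e-01,  4.67422931e-05, -6.38438937e-04,
        -8.65173017e-04],
       [ 6.25639287e-04, -2.82492947e-01,  9.59269172e-01,
        -1.66299601e-01],
       [ 0.00000000e+00,  0.00000000e+00,  0.00000000e+00,
         1.00000000e+00]])}
```

View pics/scene0.png

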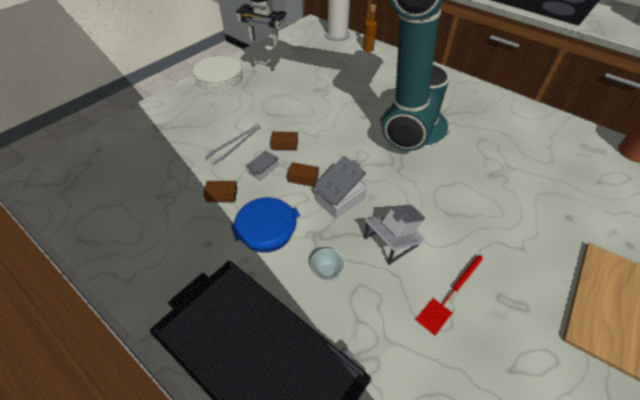

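View pics/top0.png

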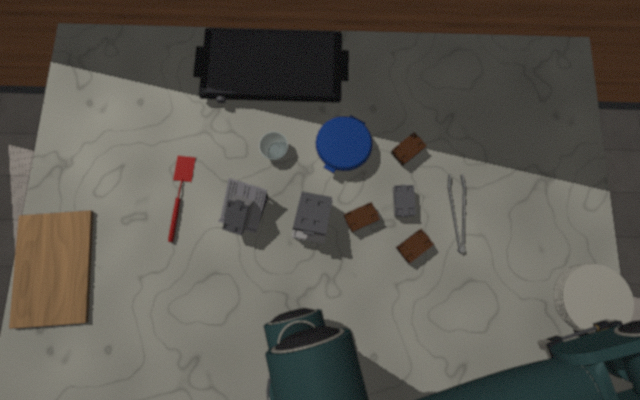

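The top view shows the box with its half-open lid at about (314,215), and the rack with the deep tub at (243,205). The grey shallow tub is at (405,203), with brown decoys at (363,219), (408,150) and (415,247). Next I'll get coarse positions from depth.

```bash
cat > h.py <<'E'
import numpy as np,cv2
from cell import r
def load(f):
    z=np.load(f);return z['p'],z['d'],z['K'],z['T']
def cloud(d,K,T):
    "world points HxWx3 from depth; T world_to_cam"
    v,u=np.mgrid[:d.shape[0],:d.shape[1]]
    c=np.stack([(u-K[0,2])/K[0,0]*d,(v-K[1,2])/K[1,1]*d,d],-1)
    W=(c-T[:3,3])@T[:3,:3]; W[d<=0]=np.nan
    return W
def snap(n,tag):
    s=r.read_state();p,d=r.camera(n);c=r.get_calibration(n)
    if n=='wrist':
        M=np.eye(4);M[:3,:3]=s['tcp_rot'];M[:3,3]=s['tcp_pos']
        T=np.linalg.inv(M@c['tool_from_camera'])
    else: T=c['world_to_cam']
    np.savez(f'pics/{tag}.npz',p=p,d=d,K=c['intrinsics'],T=T)
    cv2.imwrite(f'pics/{tag}.png',p[:,:,::-1])
    return p,cloud(d,c['intrinsics'],T),c['intrinsics'],T
def rect(P):
    "min-area rect of xy points -> centre, (long,short), angle of long axis deg"
    (c,(w,h),a)=cv2.minAreaRect((P[:,:2]*1000).astype(np.float32))
    if w<h:w,h,a=h,w,a+90
    return np.array(c)/1000,(w,h),(a+90)%180-90
E
python3 - <<'E'
from h import *
np.set_printoptions(precision=3,suppress=True)
for n in('top','scene'):
    p,d,K,T=load(f'pics/{n}0.npz');W=cloud(d,K,T)
    hsv=cv2.cvtColor(p,cv2.COLOR_RGB2HSV)
    m=(W[...,2]>.02)&(W[...,2]<.25)&(W[...,0]>.3)&(W[...,0]<.95)&(abs(W[...,1])<.6)
    N,L,st,_=cv2.connectedComponentsWithStats(m.astype(np.uint8))
    print(n)
    for i in range(1,N):
        if st[i,4]<60:continue
        P=W[L==i];print(st[i],P.mean(0),'z',np.percentile(P[:,2],[5,50,98]),rect(P),'hsv',np.median(hsv[L==i],0))
    mm=W[...,2];print('counter z',np.nanmedian(mm[150:300,100:160]) )
p=load('pics/top0.npz')[0]
cv2.imwrite('pics/crop0.png',cv2.resize(p[160:270,200:440,::-1],None,fx=3.3,fy=3.3,interpolation=cv2.INTER_CUBIC))
E
```

```text
top
[199  95 141   8 452] [0.947 0.195 0.04 ] z [0.028 0.04  0.054] (array([0.942, 0.181]), (489.3236083984375, 15.842479705810547), -89.99900090077426) hsv [60. 33. 23.]
[ 316  115   57   58 2534] [ 0.782 -0.08   0.069] z [0.057 0.07  0.077] (array([ 0.789, -0.082]), (191.27659606933594, 191.21505737304688), -70.07967185974121) hsv [110. 186. 108.]
[259 131  29  28 357] [0.787 0.161 0.037] z [0.022 0.038 0.053] (array([0.778, 0.157]), (98.05387878417969, 94.99569702148438), 3.261899471282959) hsv [ 60.  12. 104.]
[391 132  36  33 606] [ 0.78  -0.301  0.046] z [0.034 0.047 0.053] (array([ 0.782, -0.303]), (105.07451629638672, 64.44400787353516), -49.46430206298828) hsv [ 12. 146.  67.]
[ 218  178   50   57 1930] [0.556 0.24  0.088] z [0.035 0.09  0.136] (array([0.554, 0.248]), (162.07080078125, 131.2010040283203), -16.224609375) hsv [128.   8.  70.]
[393 184  23  33 666] [ 0.6   -0.283  0.046] z [0.033 0.047 0.053] (array([ 0.602, -0.285]), (105.61219787597656, 66.08029174804688), 2.4471495151519775) hsv [130.   7.  76.]
[ 292  191   41   53 1599] [0.527 0.017 0.107] z [0.062 0.11  0
[... 1563 characters left out ...]
   61   59 1794] [0.567 0.255 0.089] z [0.035 0.091 0.137] (array([0.551, 0.249]), (163.59092712402344, 130.7608642578125), -17.03528594970703) hsv [107.   9. 123.]
[310 248  35  33 524] [0.763 0.15  0.039] z [0.022 0.039 0.054] (array([0.774, 0.158]), (97.65507507324219, 97.17803955078125), -40.013572692871094) hsv [ 84.  27. 147.]
[229 261 142 119 342] [0.945 0.24  0.049] z [0.045 0.049 0.054] (array([0.94 , 0.182]), (491.0823059082031, 18.86236572265625), 89.9894790649414) hsv [90. 21. 36.]
[456 265  20  22  78] [0.536 0.478 0.022] z [0.02  0.022 0.025] (array([0.533, 0.478]), (94.22633361816406, 12.870372772216797), -5.333244323730469) hsv [  1. 246. 160.]
counter z 0.0006368560603035617
```

View pics/crop0.png

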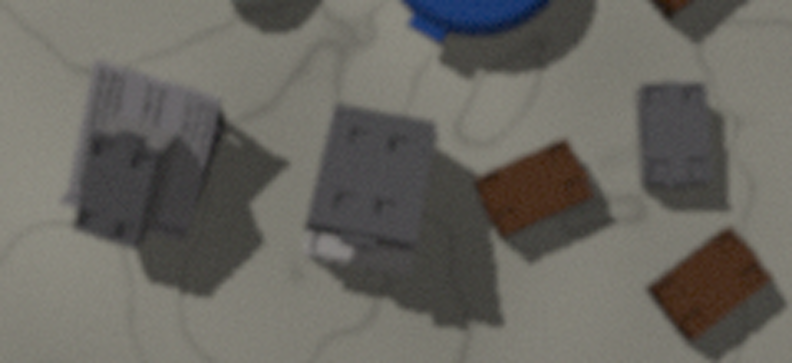

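The enlarged crop shows the lid free edge toward the robot and the box wall below it. The tub on the rack sits at the lower-left corner of the board, and the shallow tub is grey. Next, plane fits for the lid and the deep tub's top.

```bash
cat >> h.py <<'E'
def plane(P,n0,cosmin=.9,th=.003,it=300,seed=0):
    "RANSAC plane with normal near n0 -> n,c,inliers"
    g=np.random.default_rng(seed);best=None
    for _ in range(it):
        a,b,c=P[g.choice(len(P),3,False)];n=np.cross(b-a,c-a);l=np.linalg.norm(n)
        if l<1e-6:continue
        n=n/l;n=n*np.sign(n@n0)
        if n@n0<cosmin:continue
        k=abs((P-a)@n)<th
        if best is None or k.sum()>best.sum():best=k
    Q=P[best];c=Q.mean(0);n=np.linalg.svd(Q-c)[2][2];n*=np.sign(n@n0)
    return n,c,best
def inplane(Q,n):
    "rect of points in their plane -> centre(world), dims mm, x axis(long), y"
    ex=np.array([1,0,0])-n[0]*n;ex/=np.linalg.norm(ex);ey=np.cross(n,ex)
    m=Q.mean(0);c,dim,a=rect(np.c_[(Q-m)@ex,(Q-m)@ey])
    a=np.radians(a);x=ex*np.cos(a)+ey*np.sin(a)
    return m+c[0]*ex+c[1]*ey,dim,x*np.sign(x[0]),
E
python3 - <<'E'
from h import *
np.set_printoptions(precision=4,suppress=True)
for n in('top','scene'):
    p,d,K,T=load(f'pics/{n}0.npz');W=cloud(d,K,T)
    def reg(x,y,z):
        m=np.ones(d.shape,bool)
        for i,(a,b) in enumerate((x,y,z)): m&=(W[...,i]>a)&(W[...,i]<b)
        return W[m]
    print(n)
    for nm,P,n0 in(('lid',reg((.42,.65),(-.07,.10),(.075,.2)),(-.5,0,.85)),('board',reg((.42,.68),(.15,.36),(.02,.2)),(-.48,.14,.866)),('shallow',reg((.5,.7),(-.36,-.2),(.04,.07)),(0,0,1))):
        n0=np.array(n0);nn,c,k=plane(P,n0);o=inplane(P[k],nn)
        print(nm,k.sum(),nn,'tilt',np.arccos(nn[2]),o,'yaw',np.degrees(np.arctan2(o[2][1],o[2][0])))
        if nm=='board':
            for lo in(.045,.055):
                h=(P-c)@nn;Q=P[(h>.06)&(h<.085)];nn2,c2,k2=plane(Q,nn);o=inplane(Q[k2],nn2)
            print('deep',k2.sum(),nn2,'off',(c2-c)@nn,o,'yaw',np.degrees(np.arctan2(o[2][1],o[2][0])))
E
```

```text
top
lid 81 [ 0.0023 -0.1742  0.9847] tilt 0.1751515856123705 (array([0.5474, 0.0155, 0.1123]), (106.15451049804688, 12.309418678283691), array([ 0.1768, -0.9691, -0.1719])) yaw -79.66109735958547
board 729 [-0.4851  0.1313  0.8646] tilt 0.5265272564684591 (array([0.5693, 0.243 , 0.0613]), (146.10037231445312, 129.98944091796875), array([ 0.8327, -0.2326,  0.5025])) yaw -15.609430179695538
deep 482 [-0.4806  0.145   0.8649] off 0.07175638574161543 (array([0.5192, 0.2556, 0.1142]), (105.71281433105469, 64.7171630859375), array([ 0.8325, -0.2344,  0.502 ])) yaw -15.72458851684152
shallow 407 [ 0.0141 -0.013   0.9998] tilt 0.019186400139994522 (array([ 0.5862, -0.2905,  0.0476]), (147.28164672851562, 138.08602905273438), array([0.2861, 0.9582, 0.0084])) yaw 73.37304205447369
scene
lid 87 [-0.0761  0.0432  0.9962] tilt 0.0876252124775716 (array([0.4799, 0.027 , 0.1439]), (101.07814025878906, 25.072330474853516), array([ 0.2256,  0.9739, -0.025 ])) yaw 76.96034365674673
board 620 [-0.4641  0.1319  0.8759] tilt 0.5035058186359155 (array([0.5658, 0.2444, 0.0633]), (151.49490356445312, 131.4569091796875), array([ 0.8423, -0.2401,  0.4825])) yaw -15.911006628678463
deep 306 [-0.4715  0.1413  0.8705] off 0.07021173792069901 (array([0.5147, 0.2569, 0.1144]), (107.07574462890625, 65.12242889404297), array([ 0.841 , -0.2251,  0.492 ])) yaw -14.987147958455315
shallow 284 [ 0.0142 -0.002   0.9999] tilt 0.014300119707170208 (array([ 0.5736, -0.2887,  0.0489]), (160.46771240234375, 74.112060546875), array([ 0.9846,  0.1742, -0.0136])) yaw 10.030694153486964
```

```bash
cat >> h.py <<'E'
def go(pos,R=None):
    "print shift (full-scale units, current tool axes) then turn to reach pos,R"
    from scipy.spatial.transform import Rotation as Ro
    s=r.read_state();A=np.array(s['tcp_rot'])
    print('t',round(s['time'],2),'tcp',np.round(s['tcp_pos'],4),'shift',np.round(A.T@(np.array(pos)-s['tcp_pos'])/.06,3))
    if R is not None:
        print('turn',np.round(np.degrees(Ro.from_matrix(A.T@R).as_rotvec())/10,3),'shift after turn',np.round(R.T@(np.array(pos)-s['tcp_pos'])/.06,3))
def down(yaw):
    a=np.radians(yaw);c,s=np.cos(a),np.sin(a)
    return np.array([[c,s,0],[s,-c,0],[0,0,-1.]])
E
python3 - <<'E'
from h import *
go((.492,.025,.2),down(-9))
E
```

```text
t 0.1 tcp [ 0.2083 -0.6419  0.218 ] shift [ 7.928 -9.113  0.31 ]
turn [-6.000e-03  1.000e-03  2.698e+00] shift after turn [  2.931 -11.718   0.3  ]
```

```bash
python3 -m handwheel '[[[0,0,0],[0,0,0.9],1],[[0,0,0],[0,0,0.9],1],[[0,0,0],[0,0,0.9],1],[[0.21,-0.84,0],[0,0,0],1],[[0.21,-0.84,0],[0,0,0],1],[[0.21,-0.84,0],[0,0,0],1],[[0.21,-0.84,0],[0,0,0],1],[[0.21,-0.84,0],[0,0,0],1],[[0.21,-0.84,0],[0,0,0],1],[[0.21,-0.84,0],[0,0,0],1],[[0.21,-0.84,0],[0,0,0],1],[[0.21,-0.84,0],[0,0,0],1],[[0.21,-0.84,0],[0,0,0],1],[[0.21,-0.84,0],[0,0,0],1],[[0.21,-0.84,0],[0,0,0],1],[[0.21,-0.84,0],[0,0,0],1],[[0.21,-0.84,0.3],[0,0,0],1],[[0,0,0],[0,0,0],1]]' 20; python3 - <<'E'
from h import *
go((.492,.025,.15),down(-9))
E
```

```text
time: 2.35
tcp_pos: [0.4932, 0.0298, 0.1988]
tcp_rot: [[0.988, -0.153, -0.003], [-0.153, -0.988, 0.0], [-0.003, 0.0, -1.0]]
ft_force: [-0.7, -0.1, 0.7]
gripper_width: 0.0007
t 2.35 tcp [0.4932 0.0298 0.1988] shift [-0.004  0.082  0.813]
turn [0.001 0.017 0.02 ] shift after turn [-0.007  0.082  0.813]
```

```bash
python3 -m handwheel '[[[0,0.08,0.4],[0,0,0],1],[[0,0,0.3],[0,0,0],1],[[0,0,0.2],[0,0,0],1],[[0,0,0.2],[0,0,0],1],[[0,0,0.2],[0,0,0],1],[[0,0,0.2],[0,0,0],1],[[0,0,0.15],[0,0,0],1],[[0,0,0.1],[0,0,0],1],[[0,0,0.05],[0,0,0],1],[[0,0,0.05],[0,0,0],1],[[0,0,0.03],[0,0,0],1],[[0,0,0],[0,0,0],1]]'
```

```text
time: 3.85
tcp_pos: [0.4925, 0.0224, 0.0879]
tcp_rot: [[0.988, -0.157, 0.0], [-0.157, -0.988, 0.0], [0.0, -0.0, -1.0]]
ft_force: [0.1, -0.2, 0.5]
gripper_width: 0.0001
```

```bash
python3 -m handwheel '[[[0,0,0.04],[0,0,0],1],[[0,0,0.04],[0,0,0],1],[[0,0,0],[0,0,0],1]]';python3 -m handwheel '[[[0,0,0.03],[0,0,0],1],[[0,0,0.02],[0,0,0],1],[[0,0,0],[0,0,0],1]]'; 
```

```text
time: 4.22
tcp_pos: [0.4926, 0.0224, 0.084]
tcp_rot: [[0.988, -0.157, 0.0], [-0.157, -0.988, 0.0], [0.0, -0.0, -1.0]]
ft_force: [-6.8, 0.4, 12.9]
gripper_width: 0.0001
time: 4.6
tcp_pos: [0.4928, 0.0225, 0.0835]
tcp_rot: [[0.988, -0.157, 0.001], [-0.157, -0.988, -0.0], [0.001, -0.0, -1.0]]
ft_force: [-21.8, -0.0, 41.2]
gripper_width: 0.0006
```

The lid meets a hard stop at z = 0.084, as expected. I'll back off and look from the wrist.

```bash
python3 -m handwheel '[[[0,0,-0.3],[0,0,0],1],[[0,0,-0.9],[0,0,0],-1],[[0,0,-0.9],[0,0,0],-1],[[0.4,0,-0.9],[0,0,0],-1],[[0.4,-0.5,-0.5],[0,0,0],-1],[[0,0,0],[0,0,0],-1],[[0,0,0],[0,0,0],-1]]'; python3 - <<'E'
from h import *
np.set_printoptions(precision=4,suppress=True)
p,W,K,T=snap('wrist','w1')
def reg(x,y,z):
    m=np.ones(W.shape[:2],bool)
    for i,(a,b) in enumerate((x,y,z)): m&=(W[...,i]>a)&(W[...,i]<b)
    return W[m]
P=reg((.42,.65),(-.07,.12),(.078,.09));n,c,k=plane(P,np.array([0,0,1.]));o=inplane(P[k],n)
print('lid',k.sum(),n,o,'yaw',np.degrees(np.arctan2(o[2][1],o[2][0])))
P=reg((.42,.68),(.12,.36),(.06,.2));n,c,k=plane(P,np.array([-.48,.14,.866]));o=inplane(P[k],n);print(k.sum(),n,c,o)
h=(P-c)@n
for lo,hi in((.06,.085),(-.085,-.06)):
    Q=P[(h>lo)&(h<hi)]
    if len(Q)>50:
        nn,c2,k=plane(Q,n);o=inplane(Q[k],nn);print('deep?',k.sum(),nn,o,'yaw',np.degrees(np.arctan2(o[2][1],o[2][0])))
E
```

```text
time: 5.48
tcp_pos: [0.5442, 0.0444, 0.2891]
tcp_rot: [[0.988, -0.156, -0.001], [-0.156, -0.988, -0.0], [-0.001, 0.0, -1.0]]
ft_force: [-0.4, -1.0, -0.1]
gripper_width: 0.056
lid 8707 [-0.001   0.0001  1.    ] (array([0.5245, 0.0195, 0.0841]), (147.0022735595703, 100.17284393310547), array([ 0.9863, -0.1647,  0.001 ])) yaw -9.481650477272018
4480 [-0.4722  0.1331  0.8714] [0.6024 0.2319 0.0839] (array([0.5941, 0.2367, 0.0787]), (130.71900939941406, 79.92413330078125), array([0.2784, 0.9605, 0.0041]))
deep? 2844 [-0.4783  0.1256  0.8692] (array([0.5158, 0.2572, 0.114 ]), (104.05137634277344, 65.74811553955078), array([ 0.8354, -0.2403,  0.4944])) yaw -16.049174366785703
```

View pics/w1.png

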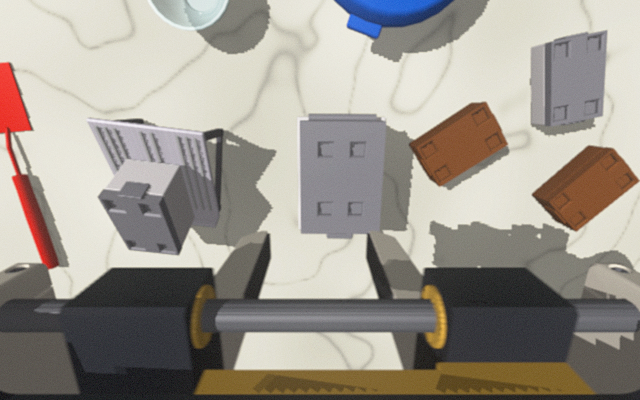

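The lid is shut flat and its four recesses show at about (325,149), (357,149), (324,208) and (355,208). The deep tub is whole on the rack at (150,205), and the shallow tub is at (569,78). The tubs and the lid have tabs on their ends, so I'll use the recesses for centring.

```bash
cat >> h.py <<'E'
def recesses(W,n,c,half=.06,lo=-.0075,hi=-.003,tag=None):
    "recess blobs below plane (n,c): pixel blobs -> points on the plane, by recess floor"
    h=(W-c)@n; lat=np.linalg.norm(W-c-h[...,None]*n,axis=-1)
    m=((h>lo)&(h<hi)&(lat<half)).astype(np.uint8)
    N,L,st,ce=cv2.connectedComponentsWithStats(m)
    out=[]
    for i in range(1,N):
        if st[i,4]<25: continue
        Q=W[L==i];q,dim,_=inplane(Q,n);out.append(q+n*((c-q)@n));print(' blob',st[i],np.round(out[-1],4),np.round(dim,1))
    return np.array(out)
E
cat > m1.py <<'E'
from h import *
np.set_printoptions(precision=4,suppress=True)
p,d,K,T=load('pics/w1.npz');W=cloud(d,K,T)
print('lid');recesses(W,np.array([0,0,1.]),np.array([.523,.0195,.084]))
print('deep');nn=np.array([-.4783,.1256,.8692]);recesses(W,nn/np.linalg.norm(nn),np.array([.5158,.2572,.114]))
m=(abs(W[...,0]-.6)<.09)&(abs(W[...,1]+.285)<.08)&(W[...,2]>.044)&(W[...,2]<.056)
hsv=cv2.cvtColor(p,cv2.COLOR_RGB2HSV);m&=hsv[...,1]<60
P=W[m];n,c,k=plane(P,np.array([0,0,1.]));o=inplane(P[k],n);print('shallow',n,c,o,np.degrees(np.arctan2(o[2][1],o[2][0])))
recesses(W,n,o[0])
E
python3 m1.py
```

```text
lid
 blob [320 143  14  13 167] [0.5669 0.0312 0.084 ] [15.5 14.7]
 blob [351 143  15  13 169] [ 0.5611 -0.0058  0.084 ] [16.7 14.7]
 blob [319 202  13  13 150] [0.4943 0.0439 0.084 ] [16.1 15.2]
 blob [350 202  13  13 142] [0.4883 0.0056 0.084 ] [16. 15.]
deep
 blob [100 191  82  61 334] [0.5218 0.2325 0.1209] [116.7  54.1]
 blob [107 200  18  10 100] [0.5487 0.2692 0.1304] [14.8 12.7]
 blob [143 204  16   9 100] [0.5381 0.2329 0.1298] [13.8 11.9]
 blob [130 240  15   8  66] [0.4862 0.2868 0.0934] [14.5 12.3]
 blob [161 244  13   6  64] [0.4749 0.251  0.0924] [14.5 10.9]
shallow [0.0029 0.0026 1.    ] [ 0.6004 -0.2833  0.0478] (array([ 0.5987, -0.2837,  0.0478]), (104.8828353881836, 67.03179168701172), array([ 0.9989,  0.0474, -0.003 ])) 2.7157754248301096
 blob [588  36  14  16 176] [ 0.6365 -0.3038  0.0477] [16.1 14.8]
 blob [546  42   5  52 132] [ 0.6173 -0.2515  0.0477] [59.6  3.3]
 blob [555  42  15  17 183] [ 0.635  -0.2658  0.0476] [16.  15.1]
 blob [546  95   4  31  77] [ 0.5665 -0.2534  0.0478] [37.5  2.5]
 blob [585 100  14  15 159] [ 0.562  -0.3061  0.048 ] [15.7 15.5]
 blob [554 106  13  15 154] [ 0.5607 -0.268   0.0479] [15.3 15.1]
```

```bash
cat >> h.py <<'E'
def tubR(psi,tilt=30):
    a,b=np.radians(psi),np.radians(tilt)
    x=np.array([np.cos(b)*np.cos(a),np.cos(b)*np.sin(a),np.sin(b)]);n=np.array([-np.sin(b)*np.cos(a),-np.sin(b)*np.sin(a),np.cos(b)])
    return np.c_[x,np.cross(-n,x),-n]
E
python3 - <<'E'
from h import *
R=tubR(-15.7);go(np.array([.5135,.2585,.1128])-R[:,2]*.1,R)
E
```

```text
t 5.53 tcp [0.544  0.0443 0.2889] shift [-1.887 -3.544  1.494]
turn [-0.172  3.005  0.653] shift after turn [-2.728 -3.3    0.148]
```

```bash
python3 -m handwheel '[[[0,0,0],[-0.043,0.75,0.163],-1],[[0,0,0],[-0.043,0.75,0.163],-1],[[0,0,0],[-0.043,0.75,0.163],-1],[[0,0,0],[-0.043,0.75,0.163],-1],[[-0.4,-0.5,0],[0,0,0],-1],[[-0.6,-0.7,0],[0,0,0],-1],[[-0.6,-0.7,0],[0,0,0],-1],[[-0.6,-0.7,0.05],[0,0,0],-1],[[-0.53,-0.7,0.1],[0,0,0],-1],[[0,0,0],[0,0,0],-1],[[0,0,0],[0,0,0],-1]]'; cat > m2.py <<'E'
from h import *
np.set_printoptions(precision=4,suppress=True)
p,W,K,T=snap('wrist','w2')
R=tubR(-15.7);n0=-R[:,2];h=(W-np.array([.5135,.2585,.1128]))@n0
m=(abs(h)<.01)&(np.linalg.norm(W-np.array([.5135,.2585,.1128]),axis=-1)<.075)
P=W[m];n,c,k=plane(P,n0);o=inplane(P[k],n);print(k.sum(),n,o,'yaw',np.degrees(np.arctan2(o[2][1],o[2][0])),'tilt',np.degrees(np.arccos(n[2])))
q=recesses(W,n,o[0])
print(q.mean(0))
go(o[0],R)
E
python3 m2.py
```

```text
time: 6.9
tcp_pos: [0.4658, 0.2716, 0.2001]
tcp_rot: [[0.834, -0.27, 0.482], [-0.234, -0.963, -0.135], [0.5, 0.0, -0.866]]
ft_force: [-0.2, -0.1, 0.1]
gripper_width: 0.0929
6852 [-0.4781  0.1365  0.8676] (array([0.5142, 0.2577, 0.1134]), (104.97943115234375, 64.20220184326172), array([ 0.8341, -0.239 ,  0.4972])) yaw -15.99284582721452 tilt 29.814756521036248
 blob [288 143  19  19 347] [0.55   0.2674 0.1316] [15.8 15.8]
 blob [332 144  19  19 340] [0.5392 0.2307 0.1314] [15.7 15.5]
 blob [290 225  17  16 254] [0.4876 0.2854 0.0944] [15.2 14.7]
 blob [331 225  18  17 260] [0.477  0.2484 0.0944] [15.8 15.2]
[0.5134 0.258  0.113 ]
t 6.95 tcp [0.4661 0.2713 0.2007] shift [-0.007  0.001  1.676]
turn [-0.001 -0.005 -0.005] shift after turn [-0.006  0.001  1.676]
```

View pics/w2.png

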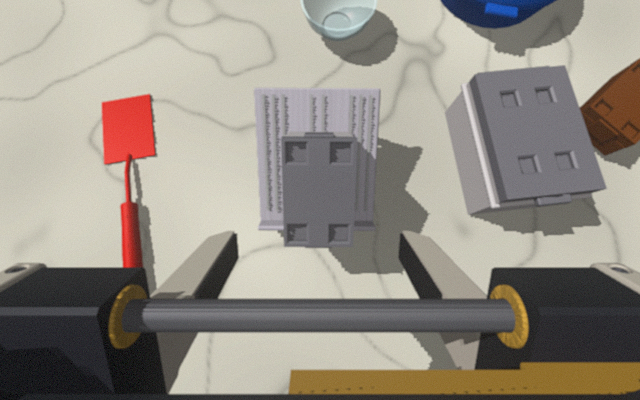

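The deep tub is centred between the open fingers: its recesses are at (297,152), (341,153), (298,233) and (340,233), and the spacing checks out. I'll descend along its normal and grip.

```bash
python3 -m handwheel '[[[-0.01,0,0.6],[0,0,0],-1],[[0,0,0.6],[0,0,0],-1],[[0,0,0.6],[0,0,0],-1],[[0,0,0.4],[0,0,0],-1],[[0,0,0.22],[0,0,0],-1],[[0,0,0],[0,0,0],-1],[[0,0,0],[0,0,0],1],[[0,0,0],[0,0,0],1],[[0,0,0],[0,0,0],1],[[0,0,0],[0,0,0],1],[[0,0,0],[0,0,0],1],[[0,0,0],[0,0,0],1]]' 30
```

```text
time: 8.45
tcp_pos: [0.5354, 0.253, 0.0748]
tcp_rot: [[0.833, -0.27, 0.482], [-0.234, -0.963, -0.135], [0.501, -0.001, -0.866]]
ft_force: [-6.2, -0.5, 5.5]
gripper_width: 0.0638
```

```bash
python3 -m handwheel '[[[0,0,-0.1],[0,0,0],1],[[0,0,-0.4],[0,0,0],1],[[0,0,-0.6],[0,0,0],1],[[0,0,-0.6],[0,0,0],1],[[0,0,-0.6],[0,0,0],1],[[0,0,0],[0,0,0],1]]'; python3 - <<'E'
from h import *
go((.5276,.0187,.175),down(-9.45))
E
```

```text
time: 9.2
tcp_pos: [0.4688, 0.2724, 0.1965]
tcp_rot: [[0.832, -0.269, 0.485], [-0.235, -0.963, -0.132], [0.502, -0.004, -0.865]]
ft_force: [0.2, 0.7, -2.9]
gripper_width: 0.0637
t 9.2 tcp [0.4688 0.2724 0.1965] shift [1.628 3.81  1.343]
turn [ 0.14  -3.014 -0.608] shift after turn [1.662 4.011 0.359]
```

```bash
python3 -m handwheel '[[[0,0,0],[0.014,-0.3,-0.06],1],[[0,0,0],[0.028,-0.6,-0.12],1],[[0,0,0],[0.028,-0.6,-0.12],1],[[0,0,0],[0.028,-0.6,-0.12],1],[[0,0,0],[0.028,-0.6,-0.12],1],[[0,0,0],[0.014,-0.3,-0.06],1],[[0.1,0.25,0],[0,0,0],1],[[0.2,0.5,0],[0,0,0],1],[[0.25,0.6,0],[0,0,0],1],[[0.25,0.6,0],[0,0,0],1],[[0.25,0.6,0],[0,0,0],1],[[0.25,0.6,0],[0,0,0],1],[[0.2,0.5,0],[0,0,0],1],[[0.16,0.36,0.15],[0,0,0],1],[[0,0,0.15],[0,0,0],1],[[0,0,0],[0,0,0],1],[[0,0,0],[0,0,0],1]]'; python3 - <<'E'
from h import *
np.set_printoptions(precision=4,suppress=True)
go((.5276,.0187,.175),down(-9.45))
p,W,K,T=snap('wrist','w3')
s=r.read_state();c=np.array(s['tcp_pos'])+[0,0,.0443]
h=W[...,2]-c[2];print(np.nanmedian(W[120:200,300:340,2]))
m=(np.linalg.norm(W-c,axis=-1)<.07)&(abs(h)<.008)
P=W[m];print(len(P));n,cc,k=plane(P,np.array([0,0,1.]));o=inplane(P[k],n);print(n,o,'yaw',np.degrees(np.arctan2(o[2][1],o[2][0])))
q=recesses(W,n,o[0]);print(q.mean(0))
E
```

```text
time: 11.32
tcp_pos: [0.5268, 0.0182, 0.1768]
tcp_rot: [[0.986, -0.166, 0.0], [-0.166, -0.986, -0.003], [0.001, 0.003, -1.0]]
ft_force: [0.3, 1.1, -0.7]
gripper_width: 0.0638
t 11.32 tcp [0.5268 0.0182 0.1768] shift [ 0.012 -0.011  0.03 ]
turn [ 0.018 -0.003 -0.01 ] shift after turn [ 0.012 -0.011  0.03 ]
0.2013061524404906
26276
[0.0032 0.0075 1.    ] (array([0.5298, 0.018 , 0.2206]), (100.22501373291016, 96.18537139892578), array([ 0.9862, -0.1658, -0.0019])) yaw -9.543066792453972
 blob [288 164  63  10 221] [0.5777 0.01   0.2205] [25.4  3.2]
 blob [241 170  52   4 112] [0.5798 0.0313 0.2203] [21.   1.4]
 blob [348 171  49   4 107] [ 0.5727 -0.0112  0.2207] [19.7  1. ]
 blob [ 345  185   40   38 1357] [ 0.56   -0.0064  0.2207] [16.7 15.9]
 blob [ 253  186   40   37 1339] [0.5662 0.0317 0.2204] [16.1 15.9]
 blob [212 260  33   8 149] [0.5416 0.0575 0.2203] [14.7  1.8]
 blob [393 260  33   9 154] [ 0.5282 -0.0227  0.2209] [14.7  2. ]
 blob [262 337  34  27 831] [0.4923 0.0443 0.2205] [15.9 15.3]
 blob [341 337  35  27 838] [0.4857 0.0062 0.2208] [16.1 15.4]
[0.5449 0.0156 0.2206]
```

View pics/w3.png

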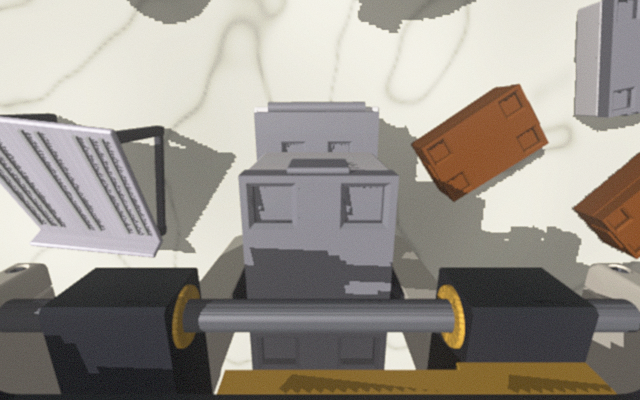

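The tub is held level, with its recesses at (273,204) and (365,204) and the lower two seen between the fingers. It sits about 1.5 mm short in x, so I'll correct that and lower it.

```bash
python3 -m handwheel '[[[0.027,0,0.25],[0.018,0,0],1],[[0,0,0.35],[0,0,0],1],[[0,0,0.2],[0,0,0],1],[[0,0,0.1],[0,0,0],1],[[0,0,0.08],[0,0,0],1],[[0,0,0.06],[0,0,0],1],[[0,0,0],[0,0,0],1]]';python3 -m handwheel '[[[0,0,0.05],[0,0,0],1],[[0,0,0.04],[0,0,0],1],[[0,0,0.0],[0,0,0],1]]'
```

```text
time: 12.25
tcp_pos: [0.5286, 0.0173, 0.1142]
tcp_rot: [[0.986, -0.167, 0.0], [-0.167, -0.986, 0.0], [0.0, -0.0, -1.0]]
ft_force: [-0.8, 0.4, -2.0]
gripper_width: 0.0637
time: 12.62
tcp_pos: [0.5285, 0.0173, 0.1086]
tcp_rot: [[0.986, -0.167, -0.0], [-0.167, -0.986, 0.0], [-0.0, -0.0, -1.0]]
ft_force: [-0.5, -0.7, -2.8]
gripper_width: 0.0639
```

```bash
python3 -m handwheel '[[[0,0.0,0.02],[0,0,0],1],[[0,0,0.02],[0,0,0],1],[[0,0,0.0],[0,0,0],1]]';python3 -m handwheel '[[[0,0,0.01],[0,0,0],1],[[0,0,0.0],[0,0,0],1]]'
```

```text
time: 13.0
tcp_pos: [0.5286, 0.0173, 0.1063]
tcp_rot: [[0.986, -0.167, -0.0], [-0.167, -0.986, 0.0], [-0.0, -0.0, -1.0]]
ft_force: [-0.2, -0.0, -1.7]
gripper_width: 0.0635
time: 13.25
tcp_pos: [0.5287, 0.0173, 0.1062]
tcp_rot: [[0.986, -0.167, 0.0], [-0.167, -0.986, 0.0], [0.0, -0.0, -1.0]]
ft_force: [-1.1, 0.6, 5.2]
gripper_width: 0.0638
```

Contact came at exactly the seated height. I'll release, rise, and check.

```bash
python3 -m handwheel '[[[0,0,0],[0,0,0],0.2],[[0,0,0],[0,0,0],-0.3],[[0,0,0],[0,0,0],-1],[[0,0,0],[0,0,0],-1],[[0,0,0],[0,0,0],-1],[[0,0,-0.3],[0,0,0],-1],[[0,0,-0.6],[0,0,0],-1],[[0,0,-0.8],[0,0,0],-1],[[0,0,-0.8],[0,0,0],-1],[[0,0,0],[0,0,0],-1]]'; python3 - <<'E'
from h import *
np.set_printoptions(precision=4,suppress=True)
p,W,K,T=snap('wrist','w4')
c=np.array([.5276,.0187,.15])
m=(np.linalg.norm(W-c,axis=-1)<.07)&(abs(W[...,2]-.15)<.012)
P=W[m];n,cc,k=plane(P,np.array([0,0,1.]));o=inplane(P[k],n);print(n,o,'yaw',np.degrees(np.arctan2(o[2][1],o[2][0])))
q=recesses(W,n,o[0]);print(q.mean(0))
go((.600,-.285,.2),down(2.5))
E
```

```text
time: 14.5
tcp_pos: [0.5296, 0.0173, 0.2611]
tcp_rot: [[0.986, -0.167, 0.007], [-0.167, -0.986, 0.0], [0.007, -0.001, -1.0]]
ft_force: [0.4, 0.9, -0.9]
gripper_width: 0.093
[ 0.0019 -0.0016  1.    ] (array([0.5287, 0.0174, 0.15  ]), (104.70742797851562, 64.20951843261719), array([ 0.9859, -0.1671, -0.0022])) yaw -9.617063108429262
 blob [296 134  44   4  84] [0.5797 0.01   0.1499] [38.3  2.8]
 blob [332 143  19  19 311] [ 0.562  -0.0083  0.1499] [16.2 15.9]
 blob [289 144  18  18 307] [0.5681 0.0303 0.15  ] [15.5 15.2]
 blob [291 222  17  16 262] [0.4947 0.0426 0.1502] [15.7 15.3]
 blob [331 222  17  17 253] [0.488  0.0045 0.1501] [16.  15.4]
[0.5385 0.0158 0.15  ]
t 14.55 tcp [0.529  0.0173 0.2584] shift [2.003 4.771 0.977]
turn [-0.002 -0.021 -1.21 ] shift after turn [0.962 5.084 0.973]
```

The deep tub is seated: its top is at 0.150, level, yaw −9.6°. Now on to the shallow tub.

```bash
python3 -m handwheel '[[[0,0,0],[0,0,-0.58],-1],[[0,0,0],[0,0,-0.58],-1],[[0.15,0.7,0],[0,0,0],-1],[[0.15,0.8,0],[0,0,0],-1],[[0.15,0.8,0],[0,0,0],-1],[[0.15,0.8,0.3],[0,0,0],-1],[[0.15,0.8,0.6],[0,0,0],-1],[[0.11,0.7,0.6],[0,0,0],-1],[[0.1,0.5,0.3],[0,0,0],-1],[[0,0,0],[0,0,0],-1],[[0,0,0],[0,0,0],-1]]'; python3 - <<'E'
from h import *
np.set_printoptions(precision=4,suppress=True)
p,W,K,T=snap('wrist','w5')
c=np.array([.5986,-.2859,.048])
m=(np.linalg.norm(W-c,axis=-1)<.07)&(abs(W[...,2]-.048)<.008)
P=W[m];n,cc,k=plane(P,np.array([0,0,1.]));o=inplane(P[k],n);y=np.degrees(np.arctan2(o[2][1],o[2][0]));print(n,o,'yaw',y)
q=recesses(W,n,o[0]);print(q.mean(0))
go((o[0][0],o[0][1],.013),down(y))
E
```

```text
time: 15.92
tcp_pos: [0.5966, -0.286, 0.1477]
tcp_rot: [[0.999, 0.035, -0.0], [0.035, -0.999, 0.001], [-0.0, -0.001, -1.0]]
ft_force: [-0.2, 0.1, 0.3]
gripper_width: 0.0929
[ 0.0013 -0.0012  1.    ] (array([ 0.5989, -0.2839,  0.0481]), (104.34437561035156, 64.05340576171875), array([ 0.9992,  0.0392, -0.0013])) yaw 2.248755391943601
 blob [301 131  31   4  60] [ 0.6503 -0.2816  0.048 ] [25.4  2.5]
 blob [285 141  19  19 351] [ 0.6346 -0.2631  0.0481] [15.7 15.6]
 blob [329 140  20  20 348] [ 0.6365 -0.3013  0.048 ] [16.7 16.3]
 blob [287 223  19  16 269] [ 0.5603 -0.266   0.0481] [16.4 15.1]
 blob [329 223  18  16 282] [ 0.5615 -0.3045  0.0481] [15.8 14.9]
[ 0.6086 -0.2833  0.0481]
t 15.97 tcp [ 0.5968 -0.2858  0.1483] shift [ 0.034 -0.031  2.255]
turn [-0.    -0.002 -0.022] shift after turn [ 0.035 -0.031  2.255]
```

View pics/w5.png

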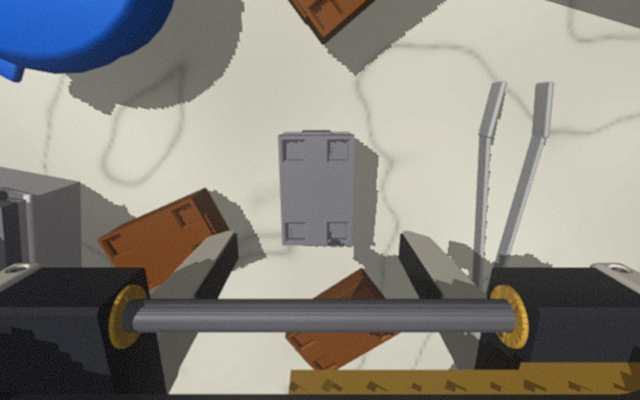

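The grey tub is centred in the jaws (corners about (280,133) to (354,245)), with nothing near either finger's path. I'll descend and grip it.

```bash
python3 -m handwheel '[[[0.02,-0.033,0.5],[0,0,-0.02],-1],[[0,0,0.6],[0,0,0],-1],[[0,0,0.6],[0,0,0],-1],[[0,0,0.35],[0,0,0],-1],[[0,0,0.2],[0,0,0],-1],[[0,0,0],[0,0,0],-1],[[0,0,0],[0,0,0],1],[[0,0,0],[0,0,0],1],[[0,0,0],[0,0,0],1],[[0,0,0],[0,0,0],1],[[0,0,0],[0,0,0],1],[[0,0,0],[0,0,0],1]]' 30; python3 -m handwheel '[[[0,0,-0.1],[0,0,0],1],[[0,0,-0.4],[0,0,0],1],[[0,0,-0.8],[0,0,0],1],[[0,0,-0.8],[0,0,0],1],[[0,0,-0.8],[0,0,0],1],[[0,0,-0.6],[0,0,0],1],[[0,0,0],[0,0,0],1]]'; python3 - <<'E'
from h import *
go((.5282,.0173,.225),down(-9.6))
E
```

```text
time: 17.48
tcp_pos: [0.5981, -0.2846, 0.0131]
tcp_rot: [[0.999, 0.038, 0.0], [0.038, -0.999, -0.0], [0.0, 0.0, -1.0]]
ft_force: [-1.2, 0.5, 5.8]
gripper_width: 0.0641
time: 18.35
tcp_pos: [0.5986, -0.2848, 0.2261]
tcp_rot: [[0.999, 0.038, 0.004], [0.038, -0.999, -0.002], [0.004, 0.002, -1.0]]
ft_force: [0.6, 0.0, -1.3]
gripper_width: 0.0636
t 18.35 tcp [ 0.5986 -0.2848  0.2261] shift [-9.790e-01 -5.077e+00  3.000e-03]
turn [ 0.01  -0.024  1.18 ] shift after turn [-1.997 -4.769  0.018]
```

```bash
python3 -m handwheel '[[[0,0,0],[0,0,0.4],1],[[0,0,0],[0,0,0.4],1],[[0,0,0],[0,0,0.38],1],[[-0.1,-0.25,0],[0,0,0],1],[[-0.2,-0.5,0],[0,0,0],1],[[-0.3,-0.7,0],[0,0,0],1],[[-0.3,-0.7,0],[0,0,0],1],[[-0.3,-0.7,0],[0,0,0],1],[[-0.3,-0.7,0],[0,0,0],1],[[-0.25,-0.6,0],[0,0,0],1],[[-0.15,-0.5,0],[0,0,0],1],[[-0.1,-0.32,0],[0,0,0],1],[[0,0,0],[0,0,0],1],[[0,0,0],[0,0,0],1]]'; python3 - <<'E'
from h import *
np.set_printoptions(precision=4,suppress=True)
p,W,K,T=snap('wrist','w6')
s=r.read_state();c=np.array(s['tcp_pos'])+[0,0,.035]
m=(np.linalg.norm(W-c,axis=-1)<.07)&(abs(W[...,2]-c[2])<.008)
P=W[m];n,cc,k=plane(P,np.array([0,0,1.]));o=inplane(P[k],n);print(n,o,'yaw',np.degrees(np.arctan2(o[2][1],o[2][0])))
q=recesses(W,n,o[0])
go((.5282,.0173,.150+.040-.035),down(-9.6))
E
```

```text
time: 20.1
tcp_pos: [0.529, 0.0295, 0.2224]
tcp_rot: [[0.986, -0.166, -0.0], [-0.166, -0.986, 0.0], [-0.0, 0.0, -1.0]]
ft_force: [-0.5, -0.3, -2.1]
gripper_width: 0.064
[ 0.0063 -0.0046  1.    ] (array([0.5308, 0.0293, 0.2573]), (104.0906753540039, 94.86722564697266), array([ 0.9897, -0.1433, -0.0069])) yaw -8.239296576112768
 blob [291 160 101   9 253] [0.5787 0.0112 0.2569] [44.  3.]
 blob [246 165  44   4  81] [0.5828 0.0435 0.257 ] [19.1  1.1]
 blob [ 257  180   37   35 1200] [0.5689 0.0428 0.2571] [16.  15.6]
 blob [ 343  180   37   35 1185] [0.5624 0.0049 0.257 ] [16.3 15.6]
 blob [220 251  30   9 126] [0.5438 0.0677 0.2574] [14.1  2.2]
 blob [388 251  30   9 124] [ 0.5306 -0.011   0.2571] [14.2  2.3]
 blob [266 332  32  18 510] [0.4921 0.0554 0.2577] [16.   9.8]
 blob [340 332  32  18 505] [0.4857 0.0176 0.2575] [16.4  9.3]
t 20.15 tcp [0.5291 0.0292 0.2224] shift [0.018 0.198 1.123]
turn [0.    0.003 0.002] shift after turn [0.018 0.198 1.123]
```

```bash
python3 -m handwheel '[[[0.019,0.211,0],[0,0,0],1],[[0,0,0.2],[0,0,0],1],[[0,0,0.3],[0,0,0],1],[[0,0,0.2],[0,0,0],1],[[0,0,0.1],[0,0,0],1],[[0,0,0.08],[0,0,0],1],[[0,0,0],[0,0,0],1],[[0,0,0],[0,0,0],1]]';python3 -m handwheel '[[[0,0,0.05],[0,0,0],1],[[0,0,0.05],[0,0,0],1],[[0,0,0.04],[0,0,0],1],[[0,0,0.0],[0,0,0],1]]'
```

```text
time: 21.15
tcp_pos: [0.5285, 0.0169, 0.1704]
tcp_rot: [[0.986, -0.167, 0.001], [-0.167, -0.986, 0.0], [0.001, -0.0, -1.0]]
ft_force: [0.6, 0.6, -1.1]
gripper_width: 0.0641
time: 21.65
tcp_pos: [0.5282, 0.0169, 0.1613]
tcp_rot: [[0.986, -0.167, -0.0], [-0.167, -0.986, 0.0], [-0.0, -0.0, -1.0]]
ft_force: [1.1, -1.2, -1.0]
gripper_width: 0.0639
```

```bash
python3 -m handwheel '[[[0,0,0.03],[0,0,0],1],[[0,0,0.02],[0,0,0],1],[[0,0,0],[0,0,0],1]]';python3 -m handwheel '[[[0,0,0.015],[0,0,0],1],[[0,0,0.0],[0,0,0],1]]';python3 -m handwheel '[[[0,0,0.01],[0,0,0],1],[[0,0,0.0],[0,0,0],1]]'
```

```text
time: 22.02
tcp_pos: [0.5283, 0.0169, 0.1584]
tcp_rot: [[0.986, -0.167, -0.0], [-0.167, -0.986, 0.0], [-0.0, -0.0, -1.0]]
ft_force: [-0.0, -0.2, -0.8]
gripper_width: 0.0637
time: 22.28
tcp_pos: [0.5283, 0.0169, 0.1576]
tcp_rot: [[0.986, -0.167, -0.0], [-0.167, -0.986, 0.0], [-0.0, -0.0, -1.0]]
ft_force: [0.0, 0.8, -2.6]
gripper_width: 0.0638
time: 22.52
tcp_pos: [0.5284, 0.0169, 0.1571]
tcp_rot: [[0.986, -0.167, 0.0], [-0.167, -0.986, 0.0], [0.0, -0.0, -1.0]]
ft_force: [-0.9, -0.1, -1.4]
gripper_width: 0.0639
```

```bash
python3 -m handwheel '[[[0,0,0.01],[0,0,0],1],[[0,0,0.0],[0,0,0],1]]';python3 -m handwheel '[[[0,0,0.01],[0,0,0],1],[[0,0,0.0],[0,0,0],1]]'
```

```text
time: 22.78
tcp_pos: [0.5284, 0.0169, 0.157]
tcp_rot: [[0.986, -0.167, 0.0], [-0.167, -0.986, 0.0], [0.0, -0.0, -1.0]]
ft_force: [-1.8, 0.3, 5.0]
gripper_width: 0.0639
time: 23.02
tcp_pos: [0.5285, 0.0168, 0.1569]
tcp_rot: [[0.986, -0.167, 0.001], [-0.167, -0.986, 0.0], [0.001, -0.0, -1.0]]
ft_force: [-3.9, -0.2, 11.3]
gripper_width: 0.0638
```

Seated on contact at 0.157, as predicted. I'll release, rise, and verify with the wrist and scene cameras.

```bash
python3 -m handwheel '[[[0,0,-0.01],[0,0,0],0.2],[[0,0,0],[0,0,0],-0.3],[[0,0,0],[0,0,0],-1],[[0,0,0],[0,0,0],-1],[[0,0,0],[0,0,0],-1],[[0,0,-0.3],[0,0,0],-1],[[0,0,-0.6],[0,0,0],-1],[[0,0,-0.8],[0,0,0],-1],[[0,0,-0.8],[0,0,0],-1],[[0,0,0],[0,0,0],-1],[[0,0,0],[0,0,0],-1]]'; python3 - <<'E'
from h import *
np.set_printoptions(precision=4,suppress=True)
p,W,K,T=snap('wrist','w7')
c=np.array([.5282,.0173,.192])
m=(np.linalg.norm(W-c,axis=-1)<.07)&(abs(W[...,2]-.192)<.012)
P=W[m];n,cc,k=plane(P,np.array([0,0,1.]));o=inplane(P[k],n);print(n,o,'yaw',np.degrees(np.arctan2(o[2][1],o[2][0])))
q=recesses(W,n,o[0])
a,Wa,_,_=snap('scene','s7')
cv2.imwrite('pics/fin.png',np.vstack([cv2.resize(a[90:290,180:500,::-1],(640,400)),p[90:290,:,::-1]])[:600])
E
```

```text
time: 24.4
tcp_pos: [0.5283, 0.0168, 0.3066]
tcp_rot: [[0.986, -0.167, 0.0], [-0.167, -0.986, 0.0], [0.0, -0.0, -1.0]]
ft_force: [-0.1, 0.8, -1.5]
gripper_width: 0.0926
[0.0008 0.0005 1.    ] (array([0.529 , 0.0169, 0.1921]), (104.602294921875, 64.1469497680664), array([ 0.9861, -0.1663, -0.0007])) yaw -9.572023856189642
 blob [289 141  18  18 306] [0.5682 0.0297 0.192 ] [15.7 15.3]
 blob [331 141  18  18 307] [ 0.5618 -0.0081  0.192 ] [15.6 15.3]
 blob [291 219  17  16 251] [0.4945 0.0421 0.1921] [15.9 15. ]
 blob [330 219  18  15 255] [0.4881 0.0041 0.1921] [16.4 14.8]
```

View pics/fin.png

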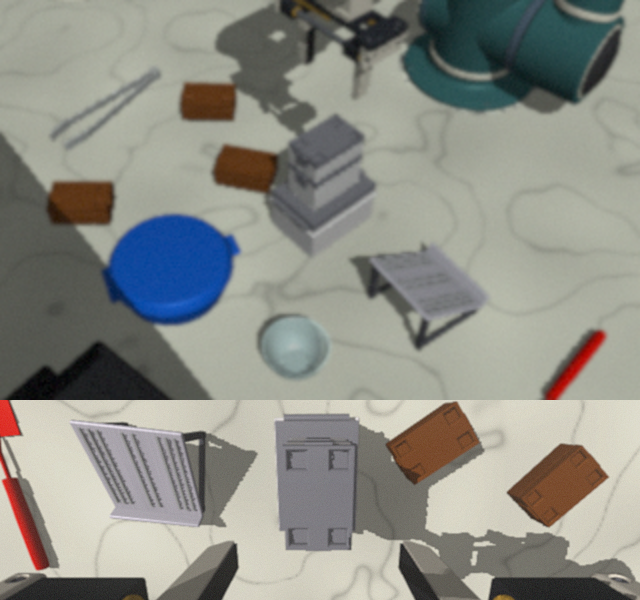

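The picture shows the stack standing straight on the shut box, at about (325,180) in the upper half and (318,495) in the lower. The rack is empty, the bystanders are in place, and the open gripper is clear above.

```bash
python3 -c "
from cell import r
print(r.read_state()['time']);print(r.close_job())"
```

```text
24.5
the job is handed in; nothing more can be done
None
```

The job is handed in at 24.5 s of the 67 s allowed. The lid is shut, the deep tub is seated on it, the shallow tub is stacked on top, and the gripper is open and clear above.

- **Lid:** I pushed it down with the closed fingers until it hit its hard stop. I pressed a little past the stop, so the wrist force reached about 47 N, under the 120 N limit. The push was made with the fingertips. The lid face then measured level at z = 0.084 m.
- **Deep tub:** its top measured 0.150 m after release, as it should when seated. It was level, with its yaw about 0.1° off the lid's, and its centre within about 1.5 mm of the lid's.
- **Shallow tub:** its top measured 0.192 m against the 0.192 m expected, and it was level. Yaw agreed with the deep tub within about 0.1° and the centre within about 0.5 mm. Both tubs were lowered in millimetre-sized steps until they touched.
- **Bystanders:** the last picture shows the salsa bowl, tongs, warmer and spatula where they were. I judged this by eye and did not measure it.

No check failed. The first plane fit of the half-open lid was poor, because I had assumed the wrong tilt direction, so I used the free-edge height instead. I also overshot the second placing by 12 mm in y, and corrected it before lowering.

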